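Turn the die plate over and draw its plug gauge half out

ROBOT

A 6-joint arm with a two-finger parallel gripper is mounted at the origin on the work surface; the furniture and walls round the work are solid. World frame = base frame: x ahead of the robot, y to its left, z up, the work surface at z = 0. Lengths are in mm, angles in rad, forces in N, time in s.
With the tool pointing down it reaches from about 325 to 775 mm from the base axis. Payload 5.5 kg.
Tool frame: the origin (TCP) lies at the very end of the fingers, on their centre line; the grasp point (between the pads) lies ctrl.grip_depth behind it (ctrl.grip_depth is the distance from the TCP to the grasp point, in mm); z points along the fingers, y is the line along which they close (so a half turn about z gives the same grasp; the last joint's range is limited). The gripper opens to 88 mm and grips with 3 to 60 N. Pads are 20 mm wide; open, the fingers measure 115 mm over their backs; the gripper's body (75 mm by 178 mm) begins 61 mm behind the grasp point.
Start: joints at [-1.203, 0.091, 1.231, -0, 1.82, -0.057], TCP at [247.284, -546.687, 222.631] pointing down, gripper open.
Joint ranges: [-2.87, 2.87], [-0.86, 2.18], [0.17, 2.46], [-1.51, 4.65], [0.06, 2.69], [-2.65, 2.65]. Speed limits (rad/s): [2.57, 2.57, 3.01, 3.14, 3.14, 3.14].

INTERFACE

Orientations are given as a rotation vector (axis times angle).
In Python, from bench import ctrl gives the robot as it stands.
- The arm moves only by the shell command python3 -m jog 'ROWS'. ROWS is a JSON object of lists of equal length, an entry for each row: "delta_pos": the shift along the tool's x, y, z in mm, a list of three; "roll": the turn about the tool's z in rad; "claw": the gripper command: -1 is shut, 1 is fully open, values between are in proportion. In form: {"delta_pos": [[x, y, z], ...], "roll": [roll, ...], "claw": [claw, ...]}. A call has 1 to 5 rows; each row shifts and turns the commanded pose from where the row before left it, along the tool's axes as they then stand; what a row does not reach is not made up. A row lasts 1/8 s, in which the tool goes at most 62.5 mm and 10.7 degrees, less where a joint would pass 70% of its speed; a pose out of reach is approached as far as the arm can. A call with a gripper value outside its range is refused whole. The fingers move at their own pace and stop on an object; the grip force is fixed at half the most. Time passes only in rows, so rows that do not move let the fingers close. It gives the time, the measured TCP pose, the force, the opening and the grip force at its end, in the units of the state.
- ctrl.state(): the state, without advancing time (a new reading comes with each control period).
- ctrl.read_camera(name): name is "scene" or "side" or "wrist"; returns (picture, depth): 480x640x3 uint8, red, green, blue; 480x640 float32, mm along the optical axis (not along the pixel's ray), 0 where there is no reading.
- ctrl.camera_params(name): a dict with "mtx" (3x3 intrinsics, pixels), "view" (4x4, takes a point from world to camera coordinates). Camera axes: x right, y up, looking along -z (the intrinsics and any distortion apply to the point x, -y, -z); pixel columns grow to the right and rows downward; lengths in mm; the calibration is good to about 2 mm. A picture is of the moment at which its call begins: read the wrist's pose just before it. camera_params takes no time and is no camera call; for the wrist camera it gives the pose at the moment of the call.
- ctrl.job_done(): hands the job in; it is judged then, once.
The state is a dict: "clock": time; "joints": joint angles; "qvel": joint speeds; "joint_torque": joint torques, N m; "tcp_pos": TCP position; "tcp_rot": TCP orientation; "ft_force": force on the tool from outside, world axes, zero at the start; "moment": the same for the moment, N m; "finger_gap": finger opening in mm; "grasp_force": force on a finger pad.
Only numpy, scipy, OpenCV 4.12 (cv2) and the standard library are available. Lean on these libraries where they do the work, as an engineer would, in place of code of your own. Each camera call takes 0.05 s, during which the arm holds its last target. There are 200 camera calls.

TASK

The die plate in the turnover holder still has a plug gauge pushed home in the brass bush on its underside. Take the cradle's handle bar and swing the plate right over, without flinging it, until it lies flat on its rests with the gauge on top; then draw the gauge straight up, without cocking it in the bush, rocking the plate or pulling it nearly out, until it is halfway out (about 15 mm, the ring groove just showing at the mouth of the bush). Finish while still gripping the gauge there so that its wear marks can be read, and leave everything else on the table where it is.

Things in the scene. Friction and masses are not known exactly. Their poses are not given: they have to be found in the camera images.
- holder: fixed turnover work holder: grey base plate 150 x 200 x 12 mm with two aluminium uprights 46 x 14 mm, 119 mm high, at its own y = +78 and -78 mm. Origin: centre of its underside, on the table; z up. Between the uprights a cradle swings about a horizontal axis along the holder's own y, 100 mm above the origin. The handle bar starts on the holder's own -x side.
- cradle (a joint): cradle angle in rad: 0 as found, flat on its stops; pi/2: handle bar straight above the axis; pi: turned right over, flat on its stops again. Slight friction (about 1 N at the bar); stays about where it is left. Carries the flat steel die plate, 70 (across the axis) x 100 x 12 mm, mid-thickness on the axis; clamps and cheeks keep within 76 mm width and 27 mm thickness.
- handle_bar (a point): middle of the cradle's handle bar: straight, parallel to the axis and 90 mm from it, with a black sleeve 13 mm thick, 64 mm long, 45 mm clear of the plate. 100 mm above the table at both ends of its swing, 190 mm at the top. It turns between gripping fingers, so the tool can point down all the way. Site axes are the cradle's: y along the axis, z up at joint 0, down at pi.
- bush_mouth (a point): centre of the end face of the brass bush (30 mm across) on the plate's back, over the plate's middle: 18 mm below the swing axis at joint 0, 18 mm above it at joint pi (118 mm over the table). Bore: 15 mm in diameter, 30 mm long, along z; the gauge comes out towards the point's -z. Two spring plungers, their screws reaching 24 mm from the bore along +y and -y, press on the gauge.
- plug_gauge: loose steel plug gauge, kept in by the spring plungers even upside down (5 to 12 N to slide it). Origin: centre of the shoulder between handle and plug; +z along the handle, away from the bush. Handle round, 18 mm across, z 0 to 34 mm; plug 14 mm across, z 0 to -30 mm, dark ring groove at z = -15 mm. Home, as found, the shoulder touches the bush mouth. About 60 g.

How it is judged:
By the outcome, as a careful person would: the job done as asked, in the order asked, and still so for the second after the job is handed in, while the arm keeps its last pose, push and grip.
It also fails if it takes over 51 s, if anything falls off the work surface, if the arm or the gripper's body presses on something with over 40 N, if the wrist force passes 120 N, or if a joint passes its speed limit or range.

## Working session

There is one attempt and no reset: what is moved stays moved. The work goes in short steps, Python scripts to look and compute and a shell command to move; the robot and the scene stay as the last step left them, time stands still between calls to the robot, and variables do not carry over. Pictures are saved under pics/ and viewed, at most 10 in all, crops included, and the job is handed in when it is done.

```bash
mkdir -p pics
cat > h.py <<'E'
import numpy as np, cv2
from bench import ctrl
def look(n,f):
    P=ctrl.camera_params(n); im,d=ctrl.read_camera(n)
    cv2.imwrite(f'pics/{f}.png',im[:,:,::-1]); np.savez(f'pics/{f}.npz',d=d,K=np.array(P['mtx']),V=np.array(P['view']),im=im)
def world(f):
    z=np.load(f'pics/{f}.npz'); d=z['d'];K=z['K'];V=z['V']
    v,u=np.mgrid[:480,:640]
    p=np.stack([(u-K[0,2])/K[0,0]*d,-(v-K[1,2])/K[1,1]*d,-d,np.ones_like(d)],-1)
    return (p@np.linalg.inv(V).T)[...,:3],d,z['im']
E
python3 - <<'E'
from h import *
print(ctrl.state()); print(ctrl.grip_depth, ctrl.camera_params('scene'))
look('scene','s0'); look('side','d0')
E
```

```text
{'clock': 0.0, 'joints': array([-1.20271638e+00,  9.18328529e-02,  1.23187708e+00, -2.46383236e-06,
        1.81978325e+00, -5.66916477e-02]), 'qvel': array([-4.65053825e-04, -1.38645756e-04,  1.15643636e-04, -4.44340298e-04,
        5.04729458e-04, -8.82006096e-05]), 'joint_torque': array([-6.66548585e-04, -4.46464491e+01, -4.06443429e+01,  6.98187738e-02,
        2.95448676e-02, -1.92350626e-04]), 'tcp_pos': array([ 247.16423589, -546.40503349,  221.5274194 ]), 'tcp_rot': array([-3.06916872e+00, -6.61828125e-01,  4.66351667e-04]), 'ft_force': array([-0.24363395, -0.25285632,  0.42951363]), 'moment': array([ 0.03979192, -0.04015716, -0.05234842]), 'grasp_force': 0.0, 'finger_gap': 87.9163197692877}
18.700000000000003 {'mtx': array([[564.89867609,   0.        , 315.89576856],
       [  0.        , 564.89867609, 239.0131522 ],
       [  0.        ,   0.        ,   1.        ]]), 'view': array([[-4.85295017e-01, -8.74336556e-01,  4.93281853e-03,
         3.72630428e+02],
       [ 5.87234606e-01, -3.21750619e-01,  7.42719366e-01,
        -3.05428116e+02],
       [-6.47799556e-01,  3.63334729e-01,  6.69584655e-01,
        -6.38819847e+02],
       [ 0.00000000e+00,  0.00000000e+00,  0.00000000e+00,
         1.00000000e+00]])}
```

View pics/s0.png

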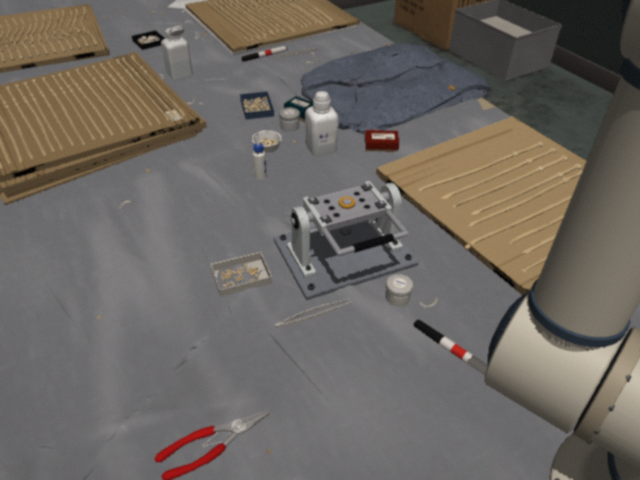

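View pics/d0.png

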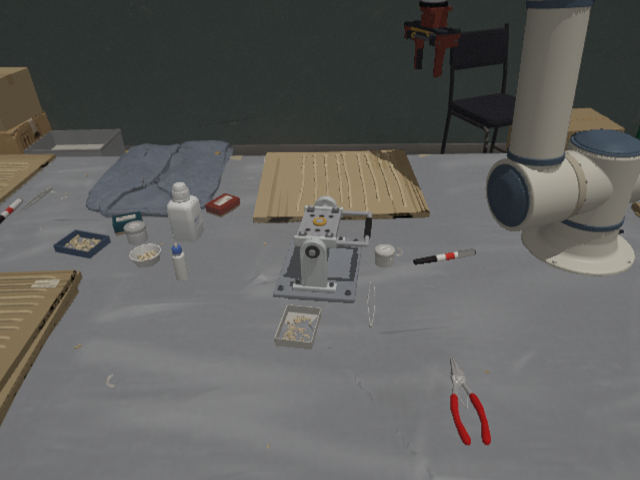

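The scene view shows the holder with the sleeve at about (372,243), brass at (347,202), and the uprights near (300,240) and (392,215). In the side view the sleeve is at about (368,228).

Run:
```python
from h import *
for f,(a,b,c,e) in (('s0',(340,400,230,252)),('d0',(360,375,208,245))):
    W,d,im=world(f)
    s=np.zeros(d.shape,bool); s[c:e,a:b]=1
    s&=(im.max(2)<60)&(d>0)&(W[...,2]>80)&(W[...,2]<125)
    p=W[s]; m=np.median(p,0); u,S,vt=np.linalg.svd(p-p.mean(0)); t=(p-p.mean(0))@vt[0]
    print(f,len(p),m.round(1),vt[0].round(3),np.ptp(t), (p.mean(0)+vt[0]*(t.max()+t.min())/2).round(1))
W,d,im=world('s0'); print('plate', W[196:208:4,342:353:5].round(0).tolist())
# holder: base plate top points
p=W[180:310,270:420].reshape(-1,3)
b=p[(abs(p[:,2]-12)<4)]; print(len(b), cv2.minAreaRect(b[:,:2].astype(np.float32)))
# upright tops/plate level
q=p[(p[:,2]>100)&(p[:,2]<125)]; print(len(q),cv2.minAreaRect(q[:,:2].astype(np.float32)))
W,d,im=world('d0'); p=W[190:300,270:372].reshape(-1,3); b=p[(abs(p[:,2]-12)<4)]; print(len(b), cv2.minAreaRect(b[:,:2].astype(np.float32)))
```

```text
s0 327 [432.1  91.7 103. ] [-0.108 -0.994  0.001] 65.53343788203274 [432.2  90.5 102.5]
d0 111 [437.   95.4 107.6] [-0.108 -0.994  0.007] 61.9342922415002 [436.8  93.5 107.5]
plate [[[545.0, 77.0, 105.0], [543.0, 69.0, 104.0], [538.0, 63.0, 105.0]], [[532.0, 85.0, 109.0], [527.0, 79.0, 110.0], [523.0, 72.0, 111.0]], [[522.0, 91.0, 111.0], [519.0, 84.0, 110.0], [514.0, 78.0, 111.0]]]
4918 ((553.5580444335938, 61.74555969238281), (247.3415985107422, 345.7086181640625), 51.90266799926758)
3655 ((495.2282409667969, 85.90811920166016), (182.8645477294922, 136.2236785888672), 84.16651153564453)
2959 ((533.8397216796875, 45.43367004394531), (219.1656951904297, 290.9478759765625), 1.9894753694534302)
```

```bash
python3 -m jog '{"delta_pos":[[0,0,0],[0,0,0],[0,0,0],[0,0,0],[0,0,0]],"roll":[-0.18,-0.18,-0.18,-0.18,-0.18],"claw":[1,1,0,0,0]}'
python3 -m jog '{"delta_pos":[[0,0,0],[50,9,0],[50,9,0],[50,9,0],[50,9,0]],"roll":[-0.139,0,0,0,0],"claw":[0,0,0,0,0]}'
python3 -m jog '{"delta_pos":[[50,9,0],[50,9,0],[50,9,0],[50,9,0],[50,9,0]],"roll":[0,0,0,0,0],"claw":[0,0,0,0,0]}'
python3 -m jog '{"delta_pos":[[50,9,0],[50,9,0],[50,9,0],[40,8,0],[0,0,0]],"roll":[0,0,0,0,0],"claw":[0,0,0,0,0]}'
python3 - <<'E'
from h import *
s=ctrl.state(); print(s['tcp_pos'],s['tcp_rot'],s['finger_gap']); look('wrist','w0')
E
```

```text
clock: 0.72
tcp_pos: [247.2, -546.5, 221.9]
tcp_rot: [-2.471, -1.939, -0.001]
ft_force: [0.2, -0.2, 0.1]
finger_gap: 61.4
grasp_force: 0.0
clock: 1.35
tcp_pos: [304.6, -350.0, 222.1]
tcp_rot: [-2.337, -2.099, -0.0]
ft_force: [0.6, 0.1, 0.7]
finger_gap: 43.7
grasp_force: 0.0
clock: 1.98
tcp_pos: [375.9, -106.3, 222.3]
tcp_rot: [-2.337, -2.099, 0.0]
ft_force: [0.7, 0.4, -0.3]
finger_gap: 44.0
grasp_force: 0.0
clock: 2.6
tcp_pos: [430.9, 79.3, 221.8]
tcp_rot: [-2.332, -2.104, 0.002]
ft_force: [-0.2, 0.3, -0.2]
finger_gap: 44.1
grasp_force: 0.0
[430.87191227  79.34893683 221.81394413] [-2.33157037e+00 -2.10354339e+00  1.78499509e-03] 44.09698042909153
```

View pics/w0.png

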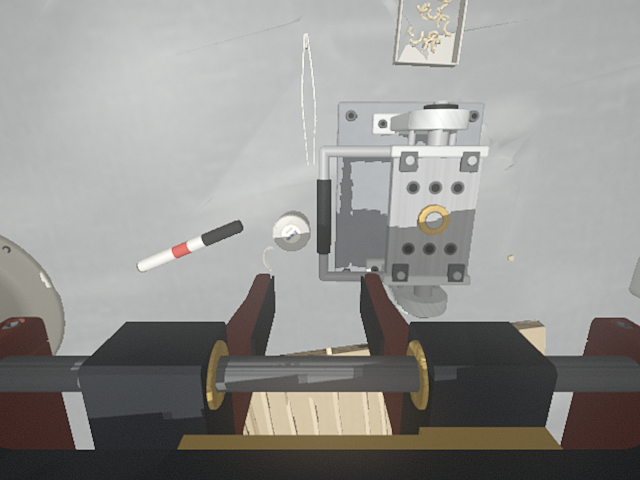

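The wrist view shows the sleeve at about (323,216), vertical in the image (so the yaw is aligned), and the brass ring at (434,220).

Run:
```python
from h import *
W,d,im=world('w0')
s=np.zeros(d.shape,bool); s[172:262,312:335]=1
s&=(im.max(2)<70)&(W[...,2]>85)&(W[...,2]<125); p=W[s]
c,(w,h),a=cv2.minAreaRect(p[:,:2].astype(np.float32)); print(len(p),c,w,h,a,np.percentile(p[:,2],[5,50,95]))
s[:]=0; s[195:245,412:456]=1
h=cv2.cvtColor(im,cv2.COLOR_RGB2HSV); s&=(h[...,0]>10)&(h[...,0]<30)&(h[...,1]>110); p=W[s]; print(len(p),cv2.minAreaRect(p[:,:2].astype(np.float32)),np.median(p,0))
print('tin',W[225:235:3,285:297:4,2].round())
```

```text
442 (438.05035400390625, 92.70147705078125) 62.3736572265625 11.14006519317627 84.14727020263672 [102.07201792 104.55533804 106.49722811]
63 ((525.9708251953125, 83.74021911621094), (24.051931381225586, 22.422475814819336), 77.01882934570312) [524.31920609  89.06142651 110.78377208]
tin [[34. 34. 34.]
 [35. 34. 34.]
 [34. 35. 35.]
 [34. 34. 33.]]
```

```bash
python3 -m jog '{"delta_pos":[[13,5,30],[0,0,35],[0,0,35],[0,0,25],[0,0,12]],"roll":[0,0,0,0,0],"claw":[0,0,0,0,0]}'
python3 -m jog '{"delta_pos":[[0,0,0],[0,0,0],[0,0,0],[0,0,0],[0,0,0]],"roll":[0,0,0,0,0],"claw":[0,-1,-1,-1,-1]}'
```

```text
clock: 3.28
tcp_pos: [436.5, 88.3, 84.1]
tcp_rot: [-2.338, -2.097, 0.003]
ft_force: [-0.4, -0.4, 0.9]
finger_gap: 44.1
grasp_force: 0.0
clock: 3.9
tcp_pos: [437.1, 89.8, 86.2]
tcp_rot: [-2.337, -2.099, 0.0]
ft_force: [-2.8, -0.2, 3.5]
finger_gap: 12.3
grasp_force: 30.0
```

```bash
python3 -m jog '{"delta_pos":[[0,0.3,-7.1],[0,0.8,-7],[0,1.4,-6.9],[0,1.9,-6.8],[0,2.5,-6.6]],"roll":[0,0,0,0,0],"claw":[-1,-1,-1,-1,-1]}'
python3 -m jog '{"delta_pos":[[0,3,-6.4],[0,3.4,-6.2],[0,3.9,-5.9],[0,4.4,-5.6],[0,4.8,-5.2]],"roll":[0,0,0,0,0],"claw":[-1,-1,-1,-1,-1]}'
```

```text
clock: 4.53
tcp_pos: [442.9, 89.1, 120.2]
tcp_rot: [-2.335, -2.098, 0.004]
ft_force: [-7.4, 1.6, -2.2]
finger_gap: 12.2
grasp_force: 30.0
clock: 5.15
tcp_pos: [460.6, 87.3, 151.3]
tcp_rot: [-2.332, -2.097, 0.007]
ft_force: [-19.2, 1.0, 12.7]
finger_gap: 12.3
grasp_force: 30.0
```

```bash
python3 -m jog '{"delta_pos":[[0,4.6,-5.8],[0,5.4,-5.2],[0,5.8,-4.6],[0,6.2,-3.8],[0,6.5,-3.0]],"roll":[0,0,0,0,0],"claw":[-1,-1,-1,-1,-1]}'
```

```text
clock: 5.78
tcp_pos: [491.7, 83.8, 175.0]
tcp_rot: [2.336, 2.099, 0.002]
ft_force: [-8.9, 0.1, 8.9]
finger_gap: 11.7
grasp_force: 30.0
```

```bash
python3 -m jog '{"delta_pos":[[0,6.7,-3.5],[0,6.9,-2.6],[0,7,-1.9],[0,7.1,-1.0],[0,7.1,-0.4]],"roll":[0,0,0,0,0],"claw":[-1,-1,-1,-1,-1]}'
```

```text
clock: 6.4
tcp_pos: [527.0, 79.9, 183.1]
tcp_rot: [2.336, 2.099, 0.002]
ft_force: [-5.0, -0.3, 6.3]
finger_gap: 12.4
grasp_force: 30.0
```

Run:
```python
from h import *
look('wrist','w1'); look('side','d1'); im=cv2.imread('pics/d1.png')[90:310,220:440]; a=cv2.imread('pics/w1.png')
cv2.imwrite('pics/c1.png',np.hstack([cv2.resize(im,(400,400)),cv2.resize(a[100:420,140:500],(400,400))]))
```

```text
(no output)
```

View pics/c1.png

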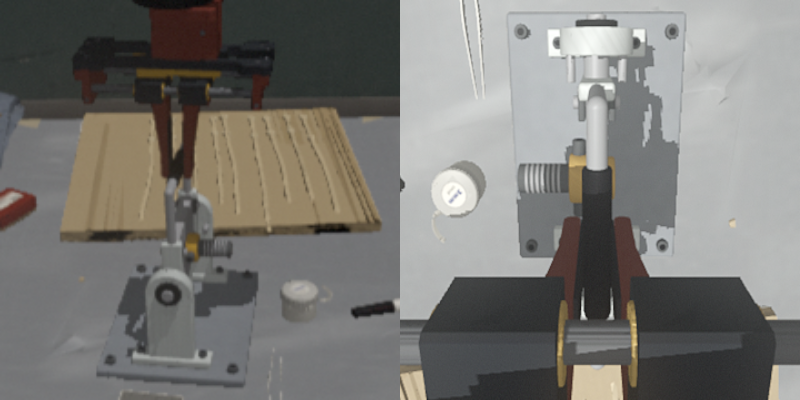

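The side crop shows the cradle upright and the bar near the fingertips (the bar has slipped about 7 mm). I'll regrip it deeper while it stands balanced.

```bash
python3 -m jog '{"delta_pos":[[0,0,0],[0,0,0],[0,0,3],[0,0,3],[0,0,2]],"roll":[0,0,0,0,0],"claw":[-0.62,-0.62,-0.62,-0.62,-0.62]}'
python3 -m jog '{"delta_pos":[[0,0,0],[0,0,0],[0,0,0],[0,0,0]],"roll":[0,0,0,0],"claw":[-0.62,-1,-1,-1]}'
```

```text
clock: 7.12
tcp_pos: [526.4, 80.1, 172.6]
tcp_rot: [-2.337, -2.099, 0.001]
ft_force: [-0.0, 0.2, -0.0]
finger_gap: 17.2
grasp_force: 0.0
clock: 7.62
tcp_pos: [526.5, 80.1, 173.1]
tcp_rot: [-2.337, -2.1, -0.0]
ft_force: [0.4, -0.6, -0.8]
finger_gap: 12.0
grasp_force: 30.0
```

```bash
python3 -m jog '{"delta_pos":[[0,7.1,0.3],[0,7,0.8],[0,6.9,1.4],[0,6.8,1.9],[0,6.6,2.5]],"roll":[0,0,0,0,0],"claw":[-1,-1,-1,-1,-1]}'
```

```text
clock: 8.25
tcp_pos: [561.1, 76.3, 165.8]
tcp_rot: [-2.337, -2.099, 0.001]
ft_force: [-4.0, -0.6, 3.6]
finger_gap: 12.0
grasp_force: 30.0
```

```bash
python3 -m jog '{"delta_pos":[[0,6.4,3],[0,6.2,3.4],[0,5.9,3.9],[0,5.6,4.4],[0,5.2,4.8]],"roll":[0,0,0,0,0],"claw":[-1,-1,-1,-1,-1]}'
```

```text
clock: 8.88
tcp_pos: [590.1, 73.0, 146.2]
tcp_rot: [-2.337, -2.099, 0.001]
ft_force: [-3.6, -2.7, 2.5]
finger_gap: 12.2
grasp_force: 30.0
```

```bash
python3 -m jog '{"delta_pos":[[0,4.8,5.2],[0,4.4,5.6],[0,3.9,5.9],[0,3.4,6.2],[0,3,6.4]],"roll":[0,0,0,0,0],"claw":[-1,-1,-1,-1,-1]}'
python3 -m jog '{"delta_pos":[[0,2.4,6.6],[0,1.8,6.4],[0,1.1,5.5],[0,0.7,4.5],[0,0.5,3.5]],"roll":[0,0,0,0,0],"claw":[-1,-1,-1,-1,-1]}'
```

```text
clock: 9.5
tcp_pos: [609.3, 71.0, 116.9]
tcp_rot: [-2.337, -2.099, 0.001]
ft_force: [-3.8, -3.1, 2.2]
finger_gap: 12.0
grasp_force: 30.0
clock: 10.12
tcp_pos: [615.6, 70.4, 90.7]
tcp_rot: [-2.337, -2.099, 0.001]
ft_force: [-4.2, -4.1, 2.8]
finger_gap: 12.2
grasp_force: 30.0
```

Slowly onto the stops.

```bash
python3 -m jog '{"delta_pos":[[0,0.2,3],[0,0,2.5],[0,0,2],[0,0,1],[0,0,1]],"roll":[0,0,0,0,0],"claw":[-1,-1,-1,-1,-1]}'
```

```text
clock: 10.75
tcp_pos: [616.0, 70.3, 81.6]
tcp_rot: [2.337, 2.099, 0.0]
ft_force: [-2.8, -3.5, 3.1]
finger_gap: 11.8
grasp_force: 30.0
```

```bash
python3 -m jog '{"delta_pos":[[0,0,1],[0,0,1],[0,0,1],[0,0,0],[0,0,0]],"roll":[0,0,0,0,0],"claw":[-1,-1,-1,-1,-1]}'
```

```text
clock: 11.38
tcp_pos: [616.1, 70.3, 81.2]
tcp_rot: [2.336, 2.098, 0.002]
ft_force: [-8.5, -4.1, 13.1]
finger_gap: 12.3
grasp_force: 30.0
```

```bash
python3 -m jog '{"delta_pos":[[0,0,-1],[0,0,0],[0,0,0],[0,0,-20],[0,0,-40]],"roll":[0,0,0,0,0],"claw":[-0.1,-0.1,-0.1,-0.1,0]}'
python3 -m jog '{"delta_pos":[[0,0,-60],[-30,-45,-20],[-30,-45,0],[0,0,0],[0,0,0]],"roll":[0,0,0,0,0],"claw":[0,0,0,0,0]}'
python3 - <<'E'
from h import *
s=ctrl.state(); print(s['tcp_pos']); look('wrist','w2'); look('scene','s2')
a=cv2.imread('pics/w2.png')[:330];b=cv2.imread('pics/s2.png')[130:330,240:440]
cv2.imwrite('pics/c2.png',np.hstack([cv2.resize(a,(470,330)),cv2.resize(b,(330,330))]))
E
```

```text
clock: 12.0
tcp_pos: [615.0, 70.5, 138.9]
tcp_rot: [-2.335, -2.098, 0.004]
ft_force: [0.1, -0.3, 0.6]
finger_gap: 43.6
grasp_force: 0.0
clock: 12.62
tcp_pos: [520.6, 20.6, 220.8]
tcp_rot: [2.336, 2.098, 0.003]
ft_force: [0.4, 0.3, -0.0]
finger_gap: 44.0
grasp_force: 0.0
[520.55725104  20.57475749 220.82704385]
```

View pics/c2.png

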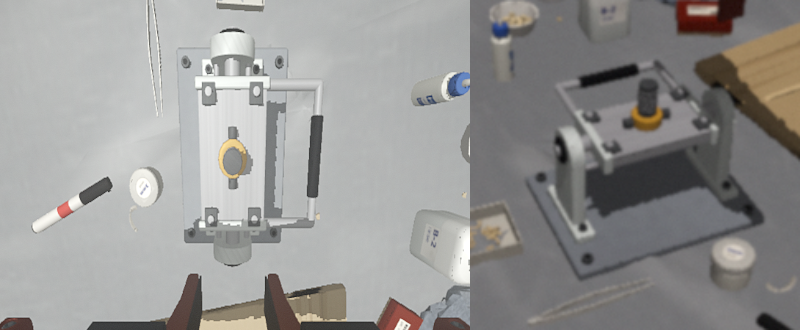

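The cradle is turned over and flat, with the gauge upright at about (322,160) in the wrist frame.

Run:
```python
from h import *
W,d,im=world('w2'); p=W[130:190,295:350].reshape(-1,3); q=p[(p[:,2]>146)&(p[:,2]<160)]
print(len(q),np.percentile(q[:,2],[5,50,95]),cv2.minEnclosingCircle(q[:,:2].astype(np.float32)),q.mean(0))
W,d,im=world('s2'); p=W[130:330,240:440].reshape(-1,3); q=p[(p[:,2]>145)&(p[:,2]<160)&(np.hypot(p[:,0]-526,p[:,1]-81)<40)]
print(len(q),np.percentile(q[:,2],[5,50,95]),cv2.minEnclosingCircle(q[:,:2].astype(np.float32)),q.mean(0))
for n in('w2','s2'):
    W,d,im=world(n);p=W.reshape(-1,3);q=p[(im.reshape(-1,3).max(1)<60)&(abs(p[:,2]-104)<9)&(np.hypot(p[:,0]-615,p[:,1]-72)<36)];print('bar',len(q),q.mean(0),np.percentile(q[:,2],[10,50,90]))
    q=p[(abs(p[:,2]-104)<6)&(abs(p[:,0]-526)<30)&(abs(p[:,1]-81)<40)]; A=np.c_[q[:,:2]-[526,81],np.ones(len(q))]
    print('plate plane',len(q),np.linalg.lstsq(A,q[:,2],rcond=None)[0])
```

```text
575 [150.17925383 151.48088961 152.67963066] ((527.4412841796875, 83.3196792602539), 9.0089750289917) [527.5629506   83.52351972 151.4497067 ]
90 [146.10155315 149.91678637 151.67946059] ((523.5977172851562, 82.48439025878906), 9.434100151062012) [522.41307964  83.09862135 149.44499981]
bar 69 [614.38497385  76.87591003 102.14759354] [100.11482338 101.18563906 105.02062423]
plate plane 6336 [ 8.36664202e-04 -7.84726690e-04  1.05703248e+02]
bar 231 [610.66165577  72.73318795 102.0660807 ] [ 98.4087606  102.56977782 105.06949139]
plate plane 913 [-3.38827154e-03  1.43247406e-03  1.04647876e+02]
```

```bash
python3 -m jog '{"delta_pos":[[32,-0.3,0],[31,0,0],[0,0,30],[0,0,30],[0,0,20]],"roll":[0,0,0,0,0],"claw":[0,0,0,0,0]}'
python3 -m jog '{"delta_pos":[[0,0,12],[0,0,5],[0,0,0],[0,0,0],[0,0,0]],"roll":[0,0,0,0,0],"claw":[0,0,-0.4,-0.4,-0.52]}'
python3 - <<'E'
from h import *
s=ctrl.state(); print(s['tcp_pos'],s['ft_force'],s['moment']); look('wrist','w3'); look('side','d3')
a=cv2.imread('pics/w3.png')[150:450,150:550];b=cv2.imread('pics/d3.png')[120:270,230:430]
cv2.imwrite('pics/c3.png',np.hstack([a,cv2.resize(b,(400,300))]))
E
```

```text
clock: 13.35
tcp_pos: [526.6, 83.7, 137.4]
tcp_rot: [-2.335, -2.1, 0.003]
ft_force: [0.9, 0.1, 0.7]
finger_gap: 44.0
grasp_force: 0.0
clock: 13.98
tcp_pos: [526.8, 83.1, 123.3]
tcp_rot: [2.337, 2.099, 0.002]
ft_force: [0.2, -0.9, 0.6]
finger_gap: 22.4
grasp_force: 0.0
[526.79608302  83.09252586 123.31122899] [ 0.15290557 -0.88970498  0.56564105] [-0.01614606 -0.10304074 -0.04310058]
```

View pics/c3.png

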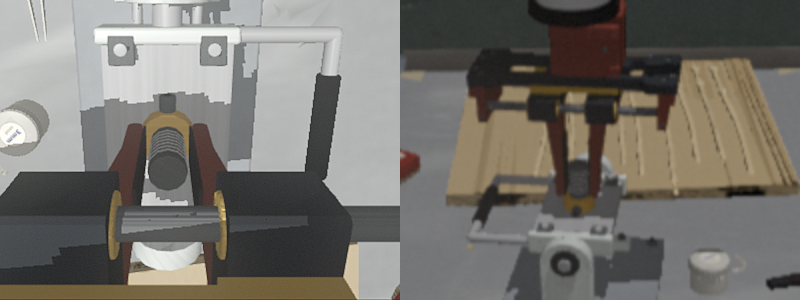

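The gauge stands centred between the fingers, at about (168,165) in the crop. I'll close in small steps.

```bash
python3 -m jog '{"delta_pos":[[0,0,0],[0,0,0]],"roll":[0,0],"claw":[-0.56,-0.58]}'
python3 -m jog '{"delta_pos":[[0,0,0]],"roll":[0],"claw":[-0.6]}'
```

```text
clock: 14.32
tcp_pos: [526.5, 83.1, 122.5]
tcp_rot: [2.337, 2.099, 0.0]
ft_force: [0.6, 0.7, 0.2]
finger_gap: 18.3
grasp_force: 0.2
clock: 14.45
tcp_pos: [526.7, 83.1, 122.6]
tcp_rot: [2.337, 2.099, 0.001]
ft_force: [0.8, -0.0, 0.2]
finger_gap: 17.4
grasp_force: 8.3
```

Well centred, with no side force.

```bash
python3 -m jog '{"delta_pos":[[0,0,0],[0,0,0],[0,0,0],[0,0,0]],"roll":[0,0,0,0],"claw":[-1,-1,-1,-1]}'
python3 -m jog '{"delta_pos":[[0,0,-1],[0,0,-1],[0,0,-1],[0,0,0]],"roll":[0,0,0,0],"claw":[-1,-1,-1,-1]}'
```

```text
clock: 14.95
tcp_pos: [526.7, 83.1, 122.6]
tcp_rot: [2.337, 2.099, 0.001]
ft_force: [2.7, 0.0, -0.6]
finger_gap: 17.2
grasp_force: 30.0
clock: 15.45
tcp_pos: [526.1, 83.0, 124.1]
tcp_rot: [-2.336, -2.099, 0.002]
ft_force: [3.8, -0.3, -9.3]
finger_gap: 17.6
grasp_force: 30.0
```

```bash
python3 -m jog '{"delta_pos":[[0,0.3,-1],[0,0.2,-1],[0,0,-1],[0,0,-1],[0,0,-1]],"roll":[0,0,0,0,0],"claw":[-1,-1,-1,-1,-1]}'
```

```text
clock: 16.08
tcp_pos: [526.5, 83.1, 130.6]
tcp_rot: [-2.336, -2.099, 0.001]
ft_force: [-1.0, 0.8, -6.7]
finger_gap: 17.8
grasp_force: 30.0
```

```bash
python3 -m jog '{"delta_pos":[[0,0,-1],[0,0,-1],[0,0,-1],[0,0,-1],[0,0,-1]],"roll":[0,0,0,0,0],"claw":[-1,-1,-1,-1,-1]}'
python3 -m jog '{"delta_pos":[[0,0,-1],[0,0,-0.5],[0,0,0],[0,0,0]],"roll":[0,0,0,0],"claw":[-1,-1,-1,-1]}'
python3 - <<'E'
from h import *
look('wrist','w4'); look('side','d4'); look('scene','s4')
a=cv2.imread('pics/w4.png')[220:370,240:390];b=cv2.imread('pics/d4.png')[170:240,290:360];c=cv2.imread('pics/s4.png')[160:230,310:380]
cv2.imwrite('pics/c4.png',np.hstack([cv2.resize(x,(266,266),interpolation=cv2.INTER_CUBIC) for x in(a,b,c)]))
W,d,im=world('w4'); p=W[200:420,240:400].reshape(-1,3); q=p[(np.hypot(p[:,0]-526.8,p[:,1]-83)<8)&(p[:,2]>140)&(p[:,2]<180)]
print(len(q),np.percentile(q[:,2],[50,80,90,95,99]))
q=p[(abs(p[:,2]-105.5)<4)]; print(len(q),np.linalg.lstsq(np.c_[q[:,:2]-[526,81],np.ones(len(q))],q[:,2],rcond=None)[0])
E
```

```text
clock: 16.7
tcp_pos: [527.2, 83.0, 135.6]
tcp_rot: [2.337, 2.099, 0.001]
ft_force: [1.2, 0.3, -5.4]
finger_gap: 17.2
grasp_force: 30.0
clock: 17.2
tcp_pos: [527.1, 83.1, 137.3]
tcp_rot: [2.337, 2.099, 0.001]
ft_force: [0.9, -0.4, -4.2]
finger_gap: 17.3
grasp_force: 30.0
945 [166.240286   166.7091889  166.96289791 167.20695021 170.3276478 ]
9091 [ 5.26669027e-04 -7.16595619e-03  1.05858364e+02]
```

View pics/c4.png

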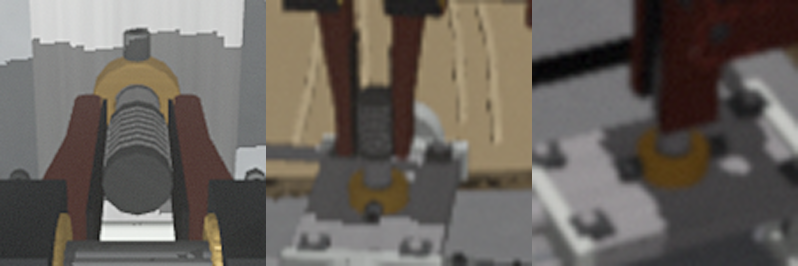

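The gauge is up about 14.8 mm (top 151.5 → 166.3), upright, with the plate still flat. A last nudge and a rest, then hand in.

```bash
python3 -m jog '{"delta_pos":[[0,0,-0.4],[0,0,0],[0,0,0],[0,0,0]],"roll":[0,0,0,0],"claw":[-1,-1,-1,-1]}'
python3 -c "
from h import *
print(ctrl.state()['tcp_pos'],ctrl.job_done())"
```

```text
clock: 17.85
tcp_pos: [527.0, 83.0, 137.3]
tcp_rot: [2.337, 2.099, 0.0]
ft_force: [1.9, -0.2, -4.5]
finger_gap: 17.5
grasp_force: 30.0
the job is handed in; nothing more can be done
[527.01612784  83.02543164 137.29105954] None
```

The plate is turned over and flat on its rests, and the gauge is drawn straight up about 15 mm and still gripped. I handed it in at about 18 s; my last pictures were too coarse to see the ring groove. The bar slipped about 7 mm in the fingers on the way up, so I regripped it with the cradle upright at the top of the swing.

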